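Move the office radios to the new charger in reverse order

TASK

The new white charger is numbered from the other end, so move the four radios out of the grey cradles of the old charger into the white charger's four pockets in reverse order: seen from the robot, the radio that stood furthest left in the old row goes furthest right in the white one, the second from the left second from the right, and so on. Lower each radio gently, without dropping it or tipping it over, until it stands upright on the floor of its pocket, and let go of it.

Things in the scene. Friction and masses are not known exactly. Their poses are not given: they have to be found in the camera images.
- radio_yellow: two-way radio, black with yellow front and top, loose, upright; case 32 (x) x 54 (y) x 105 mm (z), about 0.2 kg. On top a black stub antenna (14 mm across, 28 high, 17 mm to +y) and a knob (14 across, 10 high, 15 mm to -y). Origin: centre of the underside; z up, front to -x (the robot). Grip the 32 mm thickness just under the top, fingers across the row.
- radio_blue: two-way radio, black with blue front and top, loose, upright; case 32 (x) x 54 (y) x 105 mm (z), about 0.2 kg. On top a black stub antenna (14 mm across, 28 high, 17 mm to +y) and a knob (14 across, 10 high, 15 mm to -y). Origin: centre of the underside; z up, front to -x (the robot). Grip the 32 mm thickness just under the top, fingers across the row.
- radio_red: two-way radio, black with red front and top, loose, upright; case 32 (x) x 54 (y) x 105 mm (z), about 0.2 kg. On top a black stub antenna (14 mm across, 28 high, 17 mm to +y) and a knob (14 across, 10 high, 15 mm to -y). Origin: centre of the underside; z up, front to -x (the robot). Grip the 32 mm thickness just under the top, fingers across the row.
- radio_green: two-way radio, black with green front and top, loose, upright; case 32 (x) x 54 (y) x 105 mm (z), about 0.2 kg. On top a black stub antenna (14 mm across, 28 high, 17 mm to +y) and a knob (14 across, 10 high, 15 mm to -y). Origin: centre of the underside; z up, front to -x (the robot). Grip the 32 mm thickness just under the top, fingers across the row.
- cradle_yellow: fixed grey cradle of the old charger in which the yellow radio stands at the start (the cradles look alike): marks its place in the old row. Pocket 42 (x) x 64 (y) mm inside, 50 x 72 outside, 34 high, floor 6 thick. Origin: centre of the underside, 12 mm above the table; axes as the old charger's.
- cradle_blue: fixed grey cradle of the old charger in which the blue radio stands at the start (the cradles look alike): marks its place in the old row. Pocket 42 (x) x 64 (y) mm inside, 50 x 72 outside, 34 high, floor 6 thick. Origin: centre of the underside, 12 mm above the table; axes as the old charger's.
- cradle_red: fixed grey cradle of the old charger in which the red radio stands at the start (the cradles look alike): marks its place in the old row. Pocket 42 (x) x 64 (y) mm inside, 50 x 72 outside, 34 high, floor 6 thick. Origin: centre of the underside, 12 mm above the table; axes as the old charger's.
- cradle_green: fixed grey cradle of the old charger in which the green radio stands at the start (the cradles look alike): marks its place in the old row. Pocket 42 (x) x 64 (y) mm inside, 50 x 72 outside, 34 high, floor 6 thick. Origin: centre of the underside, 12 mm above the table; axes as the old charger's.
- old_charger: old charger: fixed black base 80 (x) x 322 (y) x 12 mm, carrying the four grey cradles in a row along its y at -117, -39, 39, 117 mm. Origin: centre of the underside, on the table; z up, x away from the robot, y along the row to the robot's left (yaw up to 0.25 rad). Left or right of the white charger.
- new_charger: new charger: fixed, white, empty; base 80 (x) x 322 (y) x 12 mm, four pockets in a row along its y, centres at -117, -39, 39, 117 mm, each 42 (x) x 64 (y) mm inside, walls 4, rim 46 and floor 18 mm above the table. Origin: centre of the underside, on the table; z up, x away from the robot, y along the row to the robot's left (yaw up to 0.25 rad).

How it is judged (in metres and radians):
At the end, for the whole second after the job is handed in: Each radio stands in the white charger's pocket that mirrors its old place (place at y in the old row to place at -y in the white row): within 9 mm of the pocket's centre in x and y, its underside within 6 mm of the pocket floor, leaning less than 0.1 rad, at rest (under 0.02 m/s) (((y of cradle_yellow in the frame of old_charger between -0.127 and -0.107 m and y of radio_yellow in the frame of new_charger between 0.108 and 0.126 m) or (y of cradle_yellow in the frame of old_charger between -0.049 and -0.029 m and y of radio_yellow in the frame of new_charger between 0.03 and 0.048 m) or (y of cradle_yellow in the frame of old_charger between 0.029 and 0.049 m and y of radio_yellow in the frame of new_charger between -0.048 and -0.03 m) or (y of cradle_yellow in the frame of old_charger between 0.107 and 0.127 m and y of radio_yellow in the frame of new_charger between -0.126 and -0.108 m)) and x of radio_yellow in the frame of new_charger between -0.009 and 0.009 m and z of radio_yellow in the frame of new_charger between 0.012 and 0.024 m and angle between each of radio_yellow, radio_blue, radio_red, radio_green's own z axis and vertical below 0.1 rad and linear speed of each of radio_yellow, radio_blue, radio_red, radio_green below 0.02 m/s and ((y of cradle_blue in the frame of old_charger between -0.127 and -0.107 m and y of radio_blue in the frame of new_charger between 0.108 and 0.126 m) or (y of cradle_blue in the frame of old_charger between -0.049 and -0.029 m and y of radio_blue in the frame of new_charger between 0.03 and 0.048 m) or (y of cradle_blue in the frame of old_charger between 0.029 and 0.049 m and y of radio_blue in the frame of new_charger between -0.048 and -0.03 m) or (y of cradle_blue in the frame of old_charger between 0.107 and 0.127 m and y of radio_blue in the frame of new_charger between -0.126 and -0.108 m)) and x of radio_blue in the frame of new_charger between -0.009 and 0.009 m and z of radio_blue in the frame of new_charger between 0.012 and 0.024 m and ((y of cradle_red in the frame of old_charger between -0.127 and -0.107 m and y of radio_red in the frame of new_charger between 0.108 and 0.126 m) or (y of cradle_red in the frame of old_charger between -0.049 and -0.029 m and y of radio_red in the frame of new_charger between 0.03 and 0.048 m) or (y of cradle_red in the frame of old_charger between 0.029 and 0.049 m and y of radio_red in the frame of new_charger between -0.048 and -0.03 m) or (y of cradle_red in the frame of old_charger between 0.107 and 0.127 m and y of radio_red in the frame of new_charger between -0.126 and -0.108 m)) and x of radio_red in the frame of new_charger between -0.009 and 0.009 m and z of radio_red in the frame of new_charger between 0.012 and 0.024 m and ((y of cradle_green in the frame of old_charger between -0.127 and -0.107 m and y of radio_green in the frame of new_charger between 0.108 and 0.126 m) or (y of cradle_green in the frame of old_charger between -0.049 and -0.029 m and y of radio_green in the frame of new_charger between 0.03 and 0.048 m) or (y of cradle_green in the frame of old_charger between 0.029 and 0.049 m and y of radio_green in the frame of new_charger between -0.048 and -0.03 m) or (y of cradle_green in the frame of old_charger between 0.107 and 0.127 m and y of radio_green in the frame of new_charger between -0.126 and -0.108 m)) and x of radio_green in the frame of new_charger between -0.009 and 0.009 m and z of radio_green in the frame of new_charger between 0.012 and 0.024 m); the robot touches nothing.
It fails at once if a radio is tipped over (leans more than 40 degrees) (angle between any of radio_yellow, radio_blue, radio_red, radio_green's own z axis and vertical above 0.7 rad).
It fails at once if a radio is dropped (falls free faster than 0.7 m/s, some 25 mm of fall) ((linear speed of radio_yellow above 0.7 m/s and contact force between radio_yellow and the fingers below 0.05 N) or (linear speed of radio_blue above 0.7 m/s and contact force between radio_blue and the fingers below 0.05 N) or (linear speed of radio_red above 0.7 m/s and contact force between radio_red and the fingers below 0.05 N) or (linear speed of radio_green above 0.7 m/s and contact force between radio_green and the fingers below 0.05 N)).
It also fails if it takes over 128 s, if anything falls off the work surface, if the arm or the gripper's body presses on something with over 40 N, if the wrist force passes 120 N, or if a joint passes its speed limit or range.

ROBOT

A 7-joint arm with a two-finger parallel gripper is mounted at the origin on the work surface. World frame = base frame: x ahead of the robot, y to its left, z up, the work surface at z = 0. Lengths are in m, angles in degrees, forces in N, time in s.
With the tool pointing down it reaches from about 0.425 to 0.875 m from the base axis. Payload 4.7 kg.
Tool frame: the origin (TCP) lies at the very end of the fingers, on their centre line; the grasp point (between the pads) lies env.grip_point_offset behind it (env.grip_point_offset is the distance from the TCP to the grasp point, in m); z points along the fingers, y is the direction in which the jaws open and shut (so a half turn about z gives the same grasp; the last joint's range is limited). The gripper opens to 87 mm and grips with 3 to 60 N. Pads are 19 mm wide; open, the fingers measure 117 mm over their backs; the gripper's body (75 mm by 190 mm) begins 51 mm behind the grasp point.
Start: joints at [-63.593, 18.392, -4.016, 83.108, 1.295, 78.541, -3.26], TCP at [0.281, 0.586, 0.223] pointing down, gripper open.
Joint ranges: [-163.93, 163.93], [-17.29, 119.83], [-79.2, 71.16], [3.27, 140.29], [-89.18, 269.18], [5.43, 117.66], [-154.24, 154.24]. Speed limits (degrees/s): [147.25, 147.25, 180, 180, 180, 180, 180].

INTERFACE

Orientations are given as [roll, pitch, yaw] about the fixed x, y, z axes, in that order (R = Rz(yaw) Ry(pitch) Rx(roll)).
In Python, from cell import env gives the robot as it stands.
- The arm moves only by the tool send_rows, never from a script. Its argument "plan" is a list of rows, each a list of 7 numbers: the finger opening in mm, from 0 to 87, then the shift along the tool's x, y, z in mm, then the turn, a rotation vector about the tool's x, y, z in rad. A call has 1 to 12 rows; each row shifts and turns the commanded pose from where the row before left it, along the tool's axes as they then stand; what a row does not reach is not made up. A row lasts 1/10 s, in which the tool goes at most 50 mm and 8.59 degrees, less where a joint would pass 70% of its speed; a pose out of reach is approached as far as the arm can. A call is refused whole if a number of a shift passes 50 or a number of a turn 0.15, either way. A call with a gripper value outside its range is refused whole. The fingers move at their own pace and stop on an object; "grip_force" is the grip in N (left out, the last holds). Time passes only in rows, so rows that do not move let the fingers close. It gives the time, the measured TCP pose, the force and the opening at its end, in the units of the state.
- env.get_obs(): the state, without advancing time (a new reading comes with each control period).
- env.read_camera(name): name is "scene" or "top" or "wrist"; returns the picture (480x640x3 uint8, red, green, blue); there is no depth.
- env.get_calibration(name): a dict with "fx", "fy", "cx", "cy" (pixels), "extrinsics" (4x4, takes a point from camera to world coordinates). Camera axes: x right, y down, z forward; pixel columns grow to the right and rows downward; lengths in m; the calibration is good to about 2 mm. A picture is of the moment at which its call begins: read the wrist's pose just before it. get_calibration takes no time and is no camera call; for the wrist camera it gives the pose at the moment of the call.
- env.sign_off(): hands the job in, once; it reports no verdict.
Trained networks look in the newest picture that a camera, given by its name, has taken for a name from the list of things; names that differ only in an ending like _2 or _b are one class to them, and where a whole thing is asked for, a point or a joint stands for the part that bears it (a point fixed in the world has none). Each returns a list of dicts, best first, with "confidence" (0 to 1); they miss things now and then, are a little off and sometimes report something else, mostly with a low value. They report only what shows in the picture. A call takes as long as a camera call.
- env.regions_of(camera, query): "region" (480x640 bool, what is visible of it) and "rect" ([left, top, right, bottom] in pixels, round what is visible of it).
The state is a dict: "time_s": time; "qpos": joint angles; "joint_velocities": joint speeds; "effort": joint torques, N m; "tool_pos": TCP position; "tool_rot": TCP orientation; "force": force on the tool from outside, world axes, zero at the start; "wrist_torque": the same for the moment, N m; "grip_width": finger opening in m.
Only numpy, scipy, OpenCV 4.12 (cv2) and the standard library are available. Lean on these libraries where they do the work, as an engineer would, in place of code of your own. Each camera call takes 0.05 s, during which the arm holds its last target. There are 200 camera calls.

## Working session

There is one attempt and no reset: what is moved stays moved. The work goes in short steps, Python scripts to look and compute and a tool call to move; the robot and the scene stay as the last step left them, time stands still between calls to the robot, and variables do not carry over. Pictures are saved under pics/ and viewed, about 12 in all and at most 16, crops included, and the job is handed in when it is done.

Besides the shell and the picture viewer there is one more tool, called after ">>>" as name(argument=value, ...) on one line, values as JSON. send_rows: Moves the arm, as the interface text tells. Its arguments: {"type":"object","properties":{"plan":{"type":"array"},"grip_force":{"type":"number"}},"required":["plan"]}

```bash
ls; mkdir -p pics
python3 - <<'E'
from cell import env
import cv2,numpy as np
print(env.get_obs(), env.grip_point_offset)
for c in ["top","scene"]:
    im=env.read_camera(c); cv2.imwrite(f"pics/{c}0.png",im[:,:,::-1])
    k=env.get_calibration(c); print(c,k["fx"],k["cx"],k["cy"],np.round(k["extrinsics"],3).tolist())
    for q in ["radio_yellow","radio_blue","radio_red","radio_green","new_charger","old_charger","cradle_red"]:
        for d in env.regions_of(c,q)[:4]: print(q,round(d["confidence"],2),np.round(d["rect"]).tolist(),d["region"].sum())
E
```

```text
pics
{'time_s': 0.0, 'qpos': array([-63.59242358,  18.43931012,  -4.01470108,  83.17550171,
         1.29688788,  78.54013091,  -3.26216872]), 'joint_velocities': array([ 0.05748226, -0.00390223, -0.04303765,  0.06846968, -0.08271575,
        0.01199541,  0.002718  ]), 'effort': array([-4.87593479e-04, -4.91269720e+01, -4.04511597e-01, -3.12531817e+01,
       -6.40664343e-02,  4.36769030e-02,  1.87696951e-04]), 'tool_pos': array([0.28067805, 0.58566136, 0.22145331]), 'tool_rot': array([-1.79890403e+02,  7.86712483e-03,  1.54399614e+02]), 'force': array([-0.50961216, -0.07785528, -0.65178996]), 'wrist_torque': array([ 0.03597219, -0.01299052, -0.04739975]), 'grip_width': 0.0868925789978358} 0.0187
top 443.0212423601461 322.1877143779811 249.04948826942064 [[0.025, -0.992, 0.123, 0.417], [-1.0, -0.026, -0.004, -0.012], [0.007, -0.123, -0.992, 0.804], [0.0, 0.0, 0.0, 1.0]]
radio_yellow 0.95 [376.0, 214.0, 416.0, 251.0] 1154
radio_blue 0.85 [462.0, 231.0, 516.0, 265.0] 1321
radio_blue 0.22 [373.0, 213.0, 414.0, 249.0] 1113
radio_red 0.77 [505.0, 238.0, 565.0, 268.0] 1321
radio_green 0.89
[... 271 characters left out ...]
0.0, 268.0] 379
cradle_red 0.77 [493.0, 243.0, 547.0, 278.0] 347
scene 552.2007401078328 325.50282021111474 236.61188798537086 [[-0.191, 0.636, -0.748, 1.233], [0.982, 0.11, -0.157, 0.134], [-0.018, -0.764, -0.645, 0.688], [0.0, 0.0, 0.0, 1.0]]
radio_yellow 0.89 [236.0, 202.0, 274.0, 262.0] 1703
radio_yellow 0.43 [120.0, 178.0, 163.0, 235.0] 1621
radio_blue 0.63 [158.0, 184.0, 200.0, 241.0] 1619
radio_red 0.89 [118.0, 178.0, 162.0, 236.0] 1611
radio_green 0.67 [195.0, 192.0, 238.0, 251.0] 1680
new_charger 0.86 [384.0, 236.0, 568.0, 280.0] 7794
new_charger 0.41 [237.0, 202.0, 275.0, 264.0] 1797
old_charger 0.93 [119.0, 242.0, 293.0, 286.0] 1806
cradle_red 0.61 [120.0, 227.0, 162.0, 248.0] 543
```

Run:
```python
import cv2
im=cv2.imread("pics/top0.png")[180:330,60:600]
cv2.imwrite("pics/t0c.png",cv2.resize(im,(800,222),interpolation=cv2.INTER_CUBIC))
```

```text
(no output)
```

View pics/top0.png

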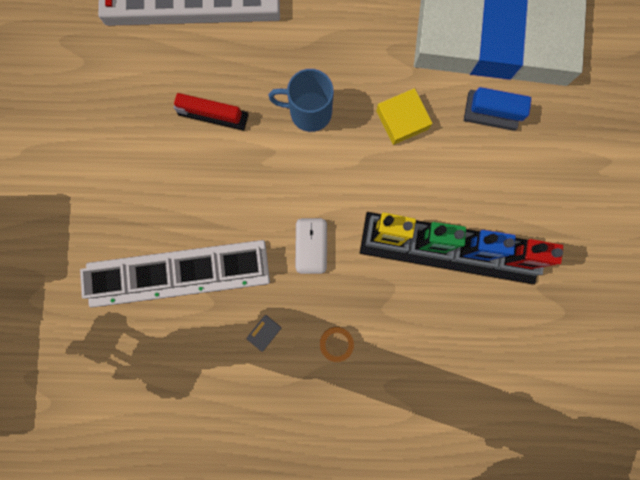

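View pics/scene0.png

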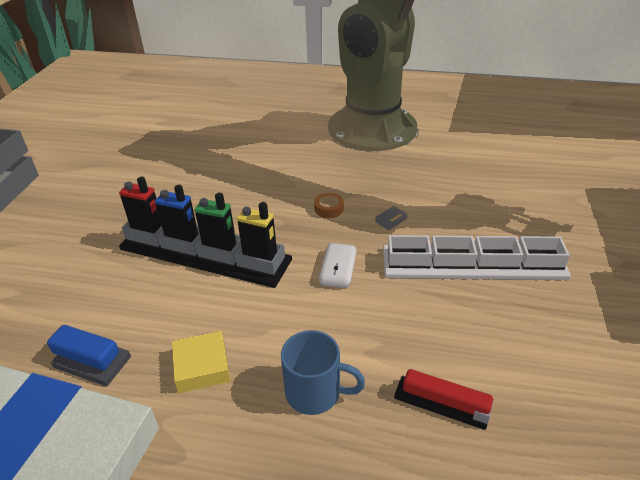

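The radios read yellow, green, blue, red from left (px 395 to 545, row 230–255 in top). The white charger is to the left, at px 81–272, row 242–308. So yellow goes to the white row's rightmost pocket, then green, blue, and red leftmost. Next I fit the poses by silhouette.

```bash
cat > h.py <<'E'
from cell import env
import cv2,numpy as np
from scipy.optimize import minimize
def proj(k,P):
    T=np.linalg.inv(k["extrinsics"]); c=P@T[:3,:3].T+T[:3,3]
    return np.c_[k["fx"]*c[:,0]/c[:,2]+k["cx"],k["fy"]*c[:,1]/c[:,2]+k["cy"]]
def box(x,y,z0,z1,sx,sy): return np.array([[x+a*sx/2,y+b*sy/2,z] for a in(-1,1) for b in(-1,1) for z in(z0,z1)])
YS=[-.117,-.039,.039,.117]
CH=[box(0,0,0,.012,.08,.322)]+[box(0,y,.012,.046,.05,.072) for y in YS]
RAD=[box(0,0,0,.105,.032,.054),box(0,.017,.105,.133,.013,.013),box(0,-.015,.105,.115,.013,.013)]
def at(P,p,z=0):
    c,s=np.cos(p[2]),np.sin(p[2]); return np.c_[p[0]+c*P[:,0]-s*P[:,1],p[1]+s*P[:,0]+c*P[:,1],P[:,2]+z]
def sil(k,boxes,S=4):
    m=np.zeros((480*S//4*1,640*S//4*1),np.uint8)
    for b in boxes: cv2.fillConvexPoly(m,cv2.convexHull((proj(k,b)*16).round().astype(np.int32)),1,shift=4)
    return m>0
def fit(models,masks,ks,p0,z=0):
    def cost(q):
        p=[q[0],q[1],q[2]]; c=0
        for m,k in zip(masks,ks):
            # soft edges
            s=cv2.GaussianBlur(sil(k,[at(b,p,z) for b in models]).astype(np.float32),(0,0),1.5); t=cv2.GaussianBlur(m.astype(np.float32),(0,0),1.5)
            c+=np.abs(s-t).sum()/t.sum()
        return c
    best=None
    for dy in(-.1,0,.1):
        S=np.array([p0+np.array(d) for d in([0,0,dy],[.02,0,dy],[0,.02,dy],[0,0,dy+.1])])
        r=minimize(cost,p0,method="Nelder-Mead",options=dict(initial_simplex=S,xatol=1e-4,fatol=1e-5,maxiter=200))
        if best is None or r.fun<best.fun: best=r
    return best.x,best.fun
E
cat > m1.py <<'E'
from h import *
def run(cams):
    ks=[];mn=[];mr=[]
    for c in cams:
        im=env.read_camera(c); ks.append(env.get_calibration(c))
        mn.append(max((d for d in env.regions_of(c,"new_charger")),key=lambda d:d["region"].sum())["region"])
        mr.append(sum(env.regions_of(c,"radio_"+q)[0]["region"].astype(int) for q in("yellow","green","blue","red"))>0)
    return ks,mn,mr
ks,mn,mr=run(["top","scene"])
row=[b+np.array([0,y,0]) for y in YS for b in RAD]
for s in([0,1],[0],[1]):
    f=lambda L:[L[i] for i in s]
    print(s,"new",fit(CH,f(mn),f(ks),np.array([.46,.26,.05])),"old",fit(row,f(mr),f(ks),np.array([.5,-.22,-.15]),.018))
E
python3 m1.py
```

```text
[0, 1] new (array([0.46459819, 0.24330696, 0.15953371]), np.float64(0.077149897813797)) old (array([ 0.5248939 , -0.24773584, -0.14597437]), np.float64(0.40230870246887207))
[0] new (array([0.46494623, 0.24189609, 0.16280975]), np.float64(0.03255949169397354)) old (array([ 0.52508971, -0.24668741, -0.14599221]), np.float64(0.11340557038784027))
[1] new (array([0.46296632, 0.24432002, 0.16827632]), np.float64(0.03219232335686684)) old (array([ 0.50715539, -0.25541345, -0.13653679]), np.float64(0.26737266778945923))
```

```bash
cat >> h.py <<'E'
from scipy.spatial.transform import Rotation as Ro
def go(x,y,z,psi,n=None):
    "shift (tool axes now, mm) and turn about tool z (rad) to TCP target; psi tool yaw deg"
    o=env.get_obs(); R=Ro.from_euler("xyz",o["tool_rot"],degrees=True)
    d=R.inv().apply(np.array([x,y,z])-o["tool_pos"])*1000
    rv=(R.inv()*Ro.from_euler("xyz",[180,0,psi],degrees=True)).as_rotvec()
    print("t",round(o["time_s"],2),"pos",o["tool_pos"].round(4),"rot",o["tool_rot"].round(2),"w",round(o["grip_width"],4),"F",o["force"].round(1))
    print("shift mm",d.round(1),"rows>=",np.ceil(np.linalg.norm(d)/48),"turn rad",rv.round(4))
E
python3 - <<'E'
from h import *
go(.464,.243,.25,99.2)
o=env.get_obs();k=env.get_calibration("wrist");R=Ro.from_euler("xyz",o["tool_rot"],degrees=True).as_matrix()
print((R.T@(k["extrinsics"][:3,3]-o["tool_pos"])).round(3),(R.T@k["extrinsics"][:3,:3]).round(2).tolist(),k["fx"])
E
```

```text
t 1.4 pos [0.2809 0.5862 0.2226] rot [180.    0.  154.4] w 0.0868 F [ 0.1 -0.4  1.4]
shift mm [-313.4 -230.4  -27.4] rows>= 9.0 turn rad [ 1.000e-04 -0.000e+00  9.635e-01]
[ 0.081 -0.    -0.163] [[0.0, -0.96, -0.3], [1.0, 0.0, 0.0], [0.0, -0.3, 0.96]] 334.23108140171263
```

>>> send_rows(plan=[[87,-31,-23,-2.7,0,0,0],[87,-31,-23,-2.7,0,0,0],[87,-31,-23,-2.7,0,0,0],[87,-31,-23,-2.7,0,0,0],[87,-31,-23,-2.7,0,0,0],[87,-31,-23,-2.7,0,0,0],[87,-31,-23,-2.7,0,0,0],[87,-31,-23,-2.7,0,0,0],[87,-31,-23,-2.7,0,0,0],[87,-31,-23,-2.7,0,0,0],[87,0,0,0,0,0,0.13],[87,0,0,0,0,0,0.13]], grip_force=25)

```text
time_s: 2.6
tool_pos: [0.462, 0.2432, 0.25]
tool_rot: [180.0, 0.0, 139.0]
force: [-0.2, 0.7, 0.3]
grip_width: 0.0868
```

>>> send_rows(plan=[[87,0,0,0,0,0,0.14],[87,0,0,0,0,0,0.14],[87,0,0,0,0,0,0.14],[87,0,0,0,0,0,0.14],[87,0,0,0,0,0,0.14],[87,0,0,0,0,0,0],[87,0,0,0,0,0,0]])

```text
time_s: 3.3
tool_pos: [0.4611, 0.2448, 0.2497]
tool_rot: [180.0, -0.0, 99.6]
force: [-0.1, 0.2, 0.6]
grip_width: 0.0869
```

```bash
cat > w.py <<'E'
from h import *
import sys
k=env.get_calibration("wrist"); im=env.read_camera("wrist"); cv2.imwrite("pics/%s.png"%sys.argv[1],im[:,:,::-1])
def big(q): return max(env.regions_of("wrist",q),key=lambda d:d["region"].sum())["region"]
if sys.argv[1].startswith("new"):
    p,c=fit(CH,[big("new_charger")],[k],np.array([.464,.243,.162])); print("new",p.round(4),c)
    for b in CH:
        cv2.polylines(im,[cv2.convexHull(proj(k,at(b,p)).round().astype(np.int32))],True,(255,0,0),1)
else:
    for q,y in zip(("yellow","green","blue","red"),YS[::-1]):
        for d in env.regions_of("wrist","radio_"+q)[:1]:
            p0=np.array([.525,-.2475,-.146]); p0[:2]=at(np.array([[0,y,0]]),p0)[0,:2]
            p,c=fit(RAD,[d["region"]],[k],p0,.018); print(q,round(d["confidence"],2),"fit",p.round(4),"c",round(c,3),"psi",(90+np.degrees(p[2])).round(1))
            for b in RAD: cv2.polylines(im,[cv2.convexHull(proj(k,at(b,p,.018)).round().astype(np.int32))],True,(255,0,255),1)
cv2.imwrite("pics/%s_o.png"%sys.argv[1],im[:,:,::-1])
go(.525,-.2475,.30,81.6)
E
python3 w.py new1
```

```text
new [0.4666 0.2413 0.164 ] 0.05585617199540138
t 3.4 pos [0.4611 0.2448 0.2496] rot [179.99  -0.    99.53] w 0.0866 F [-0.2 -0.3 -0.4]
shift mm [-496.1  -18.5  -50.4] rows>= 11.0 turn rad [ 1.00e-04 -1.00e-04  3.13e-01]
```

View pics/new1_o.png

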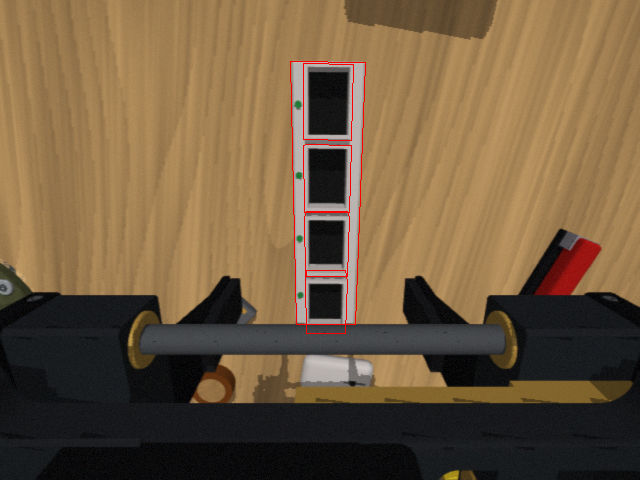

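The overlay fits the white rim well. Its near end, around row 325, is hidden by the gripper, so I'll refit with that part masked out.

Run:
```python
import h; from h import *
o=h.sil
def s2(k,b):
    m=o(k,b); m[312:]=0; return m
h.sil=s2
k=env.get_calibration("wrist"); env.read_camera("wrist")
m=max(env.regions_of("wrist","new_charger"),key=lambda d:d["region"].sum())["region"].copy()
r=np.where(m.any(1))[0]; print(r.min(),r.max()); m[312:]=0
m=cv2.morphologyEx(m.astype(np.uint8),cv2.MORPH_CLOSE,np.ones((7,7)))
p,c=fit(CH,[m],[k],np.array([.464,.243,.162])); print(p.round(4),c)
im=cv2.imread("pics/new1.png")
for y in YS:
    for z,col in((.046,(0,0,255)),(.018,(255,0,0))):
        q=at(np.array([[a*.021,y+b*.032,z] for a,b in((-1,-1),(-1,1),(1,1),(1,-1))]),p)
        cv2.polylines(im,[(proj(k,q)*16).round().astype(np.int32)],True,col,1,shift=4)
cv2.imwrite("pics/new1c.png",cv2.resize(im[50:335,260:400],None,fx=2.1,fy=2.1,interpolation=cv2.INTER_NEAREST))
```

```text
60 324
[0.4671 0.2416 0.1609] 0.01761028915643692
```

View pics/new1c.png

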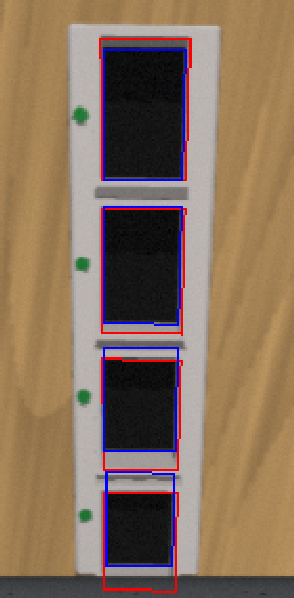

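>>> send_rows(plan=[[87,-45,-1.7,-4.6,0,0,0],[87,-45,-1.7,-4.6,0,0,0],[87,-45,-1.7,-4.6,0,0,0],[87,-45,-1.7,-4.6,0,0,0],[87,-45,-1.7,-4.6,0,0,0],[87,-45,-1.7,-4.6,0,0,0],[87,-45,-1.7,-4.6,0,0,0],[87,-45,-1.7,-4.6,0,0,0],[87,-45,-1.7,-4.6,0,0,0],[87,-45,-1.7,-4.6,0,0,0],[87,-46,-1.7,-4.6,0,0,0],[87,0,0,0,0,0,0.1]])

```text
time_s: 4.7
tool_pos: [0.5219, -0.2558, 0.3008]
tool_rot: [-180.0, 0.3, 93.0]
force: [-0.2, 1.3, -0.6]
grip_width: 0.0872
```

>>> send_rows(plan=[[87,0,0,0,0,0,0.107],[87,0,0,0,0,0,0.107],[87,0,0,0,0,0,0],[87,0,0,0,0,0,0]])

```text
time_s: 5.1
tool_pos: [0.5237, -0.2474, 0.3002]
tool_rot: [180.0, -0.0, 81.6]
force: [-0.9, 0.3, -0.1]
grip_width: 0.0872
```

```bash
python3 w.py old1
```

```text
yellow 0.56 fit [ 0.5441 -0.132  -0.1504] c 0.083 psi 81.4
blue 0.66 fit [ 0.5215 -0.2874 -0.1251] c 0.066 psi 82.8
red 0.97 fit [ 0.5093 -0.3573 -0.1603] c 0.565 psi 80.8
t 5.35 pos [ 0.5236 -0.2475  0.3002] rot [ 1.7999e+02 -1.0000e-02  8.1470e+01] w 0.087 F [ 0.1 -0.   0.1]
shift mm [0.2 1.4 0.2] rows>= 1.0 turn rad [ 0.0002 -0.0001 -0.0023]
```

View pics/old1_o.png

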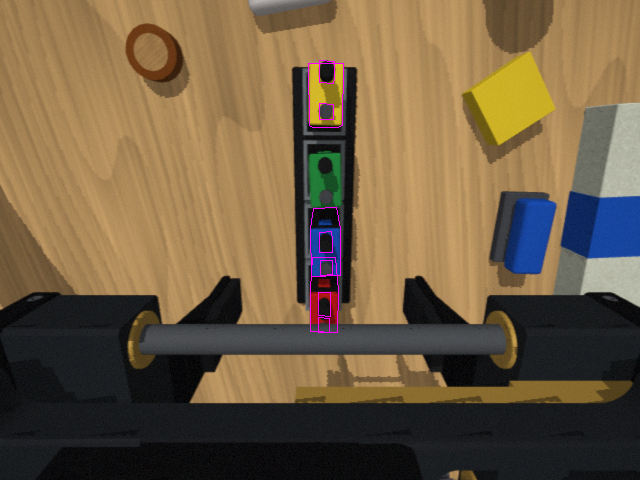

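The white floor outlines match within about 1 px, so the white charger is at (0.467, 0.2416, yaw 0.161). Yellow and blue fit the row well. Red is hidden by the gripper, so I'll measure it on the way. Now to pick yellow.

Run:
```python
from h import *
go(.5441,-.132,.2,81.6)
```

```text
t 5.35 pos [ 0.5236 -0.2475  0.3002] rot [ 1.7999e+02 -1.0000e-02  8.1470e+01] w 0.087 F [ 0.1 -0.   0.1]
shift mm [117.2   3.1 100.2] rows>= 4.0 turn rad [ 0.0002 -0.0001 -0.0023]
```

>>> send_rows(plan=[[87,29.3,0.8,0,0,0,0],[87,29.3,0.8,0,0,0,0],[87,29.3,0.8,0,0,0,0],[87,29.3,0.8,0,0,0,0],[87,0,0,40,0,0,0],[87,0,0,40,0,0,0],[87,0,0,40,0,0,0],[87,0,0,40,0,0,0],[87,0,0,0,0,0,0],[87,0,0,0,0,0,0]])

```text
time_s: 6.35
tool_pos: [0.5444, -0.1323, 0.1408]
tool_rot: [-180.0, 0.0, 81.4]
force: [0.5, -0.0, 0.5]
grip_width: 0.087
```

>>> send_rows(plan=[[87,0,0,25,0,0,0],[87,0,0,25,0,0,0],[87,0,0,0,0,0,0],[87,0,0,0,0,0,0]])

```text
time_s: 6.75
tool_pos: [0.5458, -0.1325, 0.0925]
tool_rot: [179.8, -0.0, 81.4]
force: [0.6, -0.4, 0.0]
grip_width: 0.087
```

Run:
```python
from h import *
go(.5441,-.132,.09,81.6)
```

```text
t 6.75 pos [ 0.5458 -0.1325  0.0925] rot [ 1.7983e+02 -1.0000e-02  8.1410e+01] w 0.087 F [ 0.6 -0.4  0. ]
shift mm [ 0.2 -1.8  2.5] rows>= 1.0 turn rad [ 0.003  -0.0002 -0.0033]
```

>>> send_rows(plan=[[87,0,-1.5,2,0,0,0],[32,0,0,0,0,0,0],[25,0,0,0,0,0,0],[25,0,0,0,0,0,0],[25,0,0,0,0,0,0],[25,0,0,0,0,0,0],[25,0,0,0,0,0,0],[25,0,0,0,0,0,0]], grip_force=25)

```text
time_s: 7.55
tool_pos: [0.5428, -0.1319, 0.0881]
tool_rot: [-180.0, 0.0, 81.4]
force: [0.0, 0.4, 0.6]
grip_width: 0.0389
```

>>> send_rows(plan=[[25,0,0,-10,0,0,0],[25,0,0,-20,0,0,0],[25,0,0,-30,0,0,0],[25,0,0,-30,0,0,0],[25,0,0,-30,0,0,0],[25,0,0,-30,0,0,0],[25,0,0,-10,0,0,0],[25,0,0,0,0,0,0]])

```text
time_s: 8.35
tool_pos: [0.5435, -0.1322, 0.2495]
tool_rot: [179.8, -0.0, 81.4]
force: [-0.3, -0.0, -3.1]
grip_width: 0.0318
```

```bash
cat > m2.py <<'E'
from h import *
import sys
# radios still in the old row + the state; args: names
env.read_camera("wrist"); k=env.get_calibration("wrist")
im=env.read_camera("wrist"); cv2.imwrite("pics/%s.png"%sys.argv[1],im[:,:,::-1])
E
python3 - <<'E'
from h import *
go(.4858,.1261,.248,99.2)
E
```

```text
t 8.35 pos [ 0.5435 -0.1322  0.2495] rot [ 1.7984e+02 -3.0000e-02  8.1400e+01] w 0.0318 F [-0.3 -0.  -3.1]
shift mm [246.8 -95.6   1.3] rows>= 6.0 turn rad [ 2.800e-03 -1.000e-04 -3.106e-01]
```

Yellow is held (31.8 mm), possibly a few mm low since the fingers were still closing at lift-off. I'll carry it over and lower in force-watched steps.

>>> send_rows(plan=[[25,20,-8,0,0,0,0],[25,35,-13.6,0,0,0,0],[25,40,-15.4,0,0,0,0],[25,40,-15.4,0,0,0,0],[25,40,-15.4,0,0,0,0],[25,40,-15.4,0,0,0,0],[25,31.8,-12.4,0,0,0,0],[25,0,0,0,0,0,-0.1],[25,0,0,0,0,0,-0.11],[25,0,0,0,0,0,-0.1],[25,0,0,0,0,0,0],[25,0,0,0,0,0,0]])

```text
time_s: 9.55
tool_pos: [0.4844, 0.1261, 0.2467]
tool_rot: [-179.9, 0.0, 99.0]
force: [0.2, -0.1, -2.1]
grip_width: 0.0316
```

Run:
```python
from h import *
go(.4858,.1261,.13,99.2)
im=env.read_camera("wrist"); cv2.imwrite("pics/y1.png",im[:,:,::-1])
```

```text
t 9.55 pos [0.4844 0.1261 0.2467] rot [-1.7986e+02  4.0000e-02  9.9030e+01] w 0.0316 F [ 0.2 -0.1 -2.1]
shift mm [ -0.2   1.6 116.7] rows>= 3.0 turn rad [-0.0024  0.0007 -0.003 ]
```

View pics/y1.png

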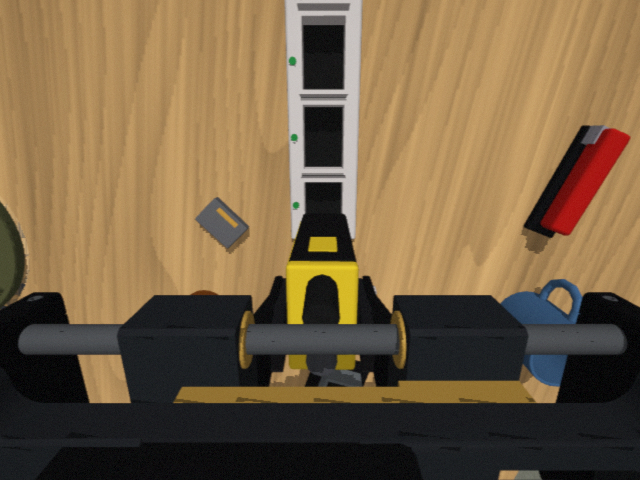

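The held radio is in view: the top's far edge is at row 262 and the bottom edge at row 215. From those I'll work out its offset and height in the tool frame.

```bash
cat > off.py <<'E'
from h import *
import sys
from scipy.optimize import least_squares
def off(rt,rb):
    k=env.get_calibration("wrist"); o=env.get_obs(); R=Ro.from_euler("xyz",o["tool_rot"],degrees=True)
    def f(p):
        P=R.apply(np.array([[p[0]+.027,0,p[1]-.105],[p[0]+.027,0,p[1]]]))+o["tool_pos"]
        return proj(k,P)[:,1]-[rt,rb]
    return least_squares(f,[0,.072]).x
a,b=off(float(sys.argv[1]),float(sys.argv[2])); print("radio centre in tool x %.4f, underside below TCP %.4f"%(a,b))
E
python3 off.py 262 215; python3 off.py 262 216
python3 - <<'E'
import cv2
im=cv2.imread("pics/y1.png")[195:285,265:385]; g=im[:,58].astype(int)
print([(195+i,*g[i]) for i in range(8,80) if abs(g[i]-g[i-1]).sum()>40])
E
```

```text
radio centre in tool x -0.0080, underside below TCP 0.1021
radio centre in tool x -0.0101, underside below TCP 0.1076
[(236, np.int64(19), np.int64(52), np.int64(59)), (237, np.int64(33), np.int64(156), np.int64(181)), (251, np.int64(29), np.int64(106), np.int64(125)), (252, np.int64(13), np.int64(30), np.int64(34)), (260, np.int64(22), np.int64(40), np.int64(46)), (261, np.int64(27), np.int64(114), np.int64(136)), (262, np.int64(31), np.int64(157), np.int64(184)), (274, np.int64(25), np.int64(118), np.int64(140))]
```

```bash
cat > off2.py <<'E'
from h import *
k=env.get_calibration("wrist"); o=env.get_obs(); R=Ro.from_euler("xyz",o["tool_rot"],degrees=True)
for a in(-.004,0,.004):
  for b in(.07,.08):
    P=R.apply(np.array([[a+.027,0,b-.105],[a+.027,-.016,b-.105],[a+.027,.016,b-.105],[a+.027,0,b],[a+.027,-.016,b],[a+.027,.016,b]]))+o["tool_pos"]
    print(a,b,proj(k,P).round(1).tolist())
E
python3 off2.py
python3 - <<'E'
import cv2
im=cv2.imread("pics/y1.png")[195:285,265:385]
cv2.imwrite("pics/y1c.png",cv2.resize(im,None,fx=6,fy=6,interpolation=cv2.INTER_NEAREST))
E
```

```text
-0.004 0.07 [[322.1, 281.0], [283.7, 281.0], [360.5, 281.1], [322.2, 219.8], [299.9, 219.8], [344.6, 219.8]]
-0.004 0.08 [[322.1, 271.7], [286.2, 271.6], [358.1, 271.7], [322.2, 216.6], [300.8, 216.5], [343.7, 216.6]]
0 0.07 [[322.1, 272.2], [283.4, 272.1], [360.9, 272.2], [322.2, 214.4], [299.8, 214.3], [344.7, 214.4]]
0 0.08 [[322.2, 263.3], [285.9, 263.2], [358.4, 263.3], [322.2, 211.3], [300.7, 211.3], [343.8, 211.3]]
0.004 0.07 [[322.1, 263.1], [283.1, 263.1], [361.2, 263.2], [322.2, 208.9], [299.7, 208.8], [344.8, 208.9]]
0.004 0.08 [[322.2, 254.7], [285.6, 254.7], [358.7, 254.8], [322.3, 206.0], [300.6, 206.0], [343.9, 206.0]]
```

View pics/y1c.png

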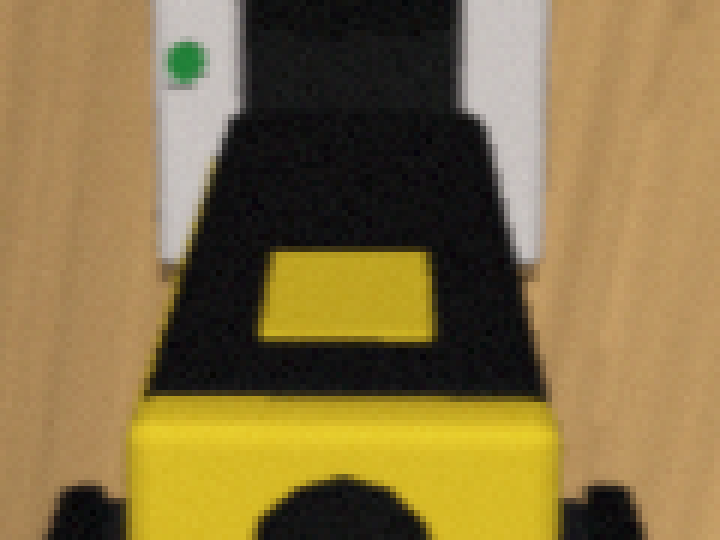

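Yellow sits about 2 mm off in tool x, with its underside about 80 mm below the TCP. Lowering to just above the rim.

>>> send_rows(plan=[[25,1.7,1.6,15,0,0,0],[25,0,0,30,0,0,0],[25,0,0,30,0,0,0],[25,0,0,20,0,0,0],[25,0,0,5,0,0,0],[25,0,0,0,0,0,0],[25,0,0,0,0,0,0]])

```text
time_s: 10.3
tool_pos: [0.4873, 0.1285, 0.1493]
tool_rot: [179.9, -0.0, 99.1]
force: [0.2, -0.1, -2.2]
grip_width: 0.0318
```

Run:
```python
from h import *
go(.4855,.1278,.1,99.2)
```

```text
t 10.3 pos [0.4873 0.1285 0.1493] rot [ 1.799e+02 -2.000e-02  9.914e+01] w 0.0318 F [ 0.2 -0.1 -2.2]
shift mm [-0.5 -2.  49.3] rows>= 2.0 turn rad [ 0.0018 -0.0004 -0.0011]
```

>>> send_rows(plan=[[25,0,-1,10,0,0,0],[25,0,0,10,0,0,0],[25,0,0,10,0,0,0],[25,0,0,8,0,0,0],[25,0,0,4,0,0,0],[25,0,0,3,0,0,0],[25,0,0,0,0,0,0],[25,0,0,0,0,0,0]])

```text
time_s: 11.1
tool_pos: [0.4857, 0.1282, 0.1034]
tool_rot: [180.0, -0.0, 99.2]
force: [0.2, 0.7, -1.8]
grip_width: 0.0321
```

>>> send_rows(plan=[[25,0,0,1,0,0,0],[25,0,0,1,0,0,0],[25,0,0,0,0,0,0],[25,0,0,0,0,0,0]])

```text
time_s: 11.5
tool_pos: [0.4855, 0.1282, 0.1012]
tool_rot: [180.0, -0.0, 99.2]
force: [-0.1, 0.4, -2.3]
grip_width: 0.0317
```

>>> send_rows(plan=[[25,0,0,1,0,0,0],[25,0,0,1,0,0,0],[25,0,0,0,0,0,0],[25,0,0,0,0,0,0]])

```text
time_s: 11.9
tool_pos: [0.4854, 0.1281, 0.0991]
tool_rot: [-180.0, 0.0, 99.2]
force: [-0.3, -0.6, -2.4]
grip_width: 0.0317
```

>>> send_rows(plan=[[25,0,0,1,0,0,0],[25,0,0,1,0,0,0],[25,0,0,0,0,0,0],[25,0,0,0,0,0,0]])

```text
time_s: 12.3
tool_pos: [0.4855, 0.1281, 0.0971]
tool_rot: [-180.0, 0.0, 99.2]
force: [0.4, 0.1, -2.1]
grip_width: 0.0316
```

>>> send_rows(plan=[[25,0,0,1,0,0,0],[25,0,0,1,0,0,0],[25,0,0,0,0,0,0],[25,0,0,0,0,0,0]])

```text
time_s: 12.7
tool_pos: [0.4854, 0.1282, 0.0951]
tool_rot: [-180.0, 0.0, 99.2]
force: [-0.5, -0.2, -2.1]
grip_width: 0.0319
```

>>> send_rows(plan=[[25,0,0,1,0,0,0],[25,0,0,1,0,0,0],[25,0,0,0,0,0,0],[25,0,0,0,0,0,0]])

```text
time_s: 13.1
tool_pos: [0.4864, 0.1283, 0.0945]
tool_rot: [179.9, -0.0, 99.2]
force: [-1.0, -0.7, 5.5]
grip_width: 0.0319
```

>>> send_rows(plan=[[25,0,0,1,0,0,0],[25,0,0,1,0,0,0],[25,0,0,0,0,0,0],[25,0,0,0,0,0,0]])

```text
time_s: 13.5
tool_pos: [0.4869, 0.1285, 0.0943]
tool_rot: [179.8, -0.1, 99.2]
force: [-3.8, -1.3, 16.7]
grip_width: 0.0319
```

Floor contact at TCP z ≈ 0.0945. Relax, open and lift.

>>> send_rows(plan=[[25,0,0,-2,0,0,0],[45,0,0,-1,0,0,0],[70,0,0,0,0,0,0],[70,0,0,0,0,0,0],[70,0,0,0,0,0,0],[70,0,0,0,0,0,0],[70,0,0,0,0,0,0],[70,0,0,0,0,0,0]])

```text
time_s: 14.3
tool_pos: [0.4855, 0.1282, 0.0941]
tool_rot: [-180.0, 0.0, 99.2]
force: [0.8, -0.1, -0.5]
grip_width: 0.069
```

>>> send_rows(plan=[[87,0,0,-10,0,0,0],[87,0,0,-30,0,0,0],[87,0,0,-40,0,0,0],[87,0,0,-40,0,0,0],[87,0,0,-30,0,0,0],[87,0,0,-10,0,0,0],[87,0,0,0,0,0,0]])

```text
time_s: 15.0
tool_pos: [0.4863, 0.1284, 0.2559]
tool_rot: [179.8, -0.1, 99.2]
force: [-0.1, 0.7, -1.8]
grip_width: 0.0868
```

Run:
```python
from h import *
go(.5329,-.2097,.255,81.6)
im=env.read_camera("wrist"); cv2.imwrite("pics/y2.png",im[:,:,::-1])
k=env.get_calibration("wrist")
for d in env.regions_of("wrist","radio_yellow")[:1]:
    p0=np.array([.4858,.126,.161]);p,c=fit(RAD,[d["region"]],[k],p0,.018); print(d["rect"],p.round(4),c)
    q=p[:2]-[.467,.2416]; c,s=np.cos(.161),np.sin(.161); print("in charger",[c*q[0]+s*q[1],-s*q[0]+c*q[1]])
```

```text
t 15.0 pos [0.4863 0.1284 0.2559] rot [ 1.7981e+02 -7.0000e-02  9.9170e+01] w 0.0868 F [-0.1  0.7 -1.8]
shift mm [-341.2   -7.9    0.5] rows>= 8.0 turn rad [ 0.0032 -0.0017  0.3066]
[303.1, 182.7, 340.4, 254.0] [0.4846 0.1279 0.152 ] 0.06719792634248734
in charger [np.float64(-0.0008648402311301068), np.float64(-0.11508730588833203)]
```

Yellow stands at (-0.9, -115) mm in the charger frame, against a target of (0, -117). Next is green.

>>> send_rows(plan=[[87,-30,-0.7,0,0,0,0],[87,-45,-1,0,0,0,0],[87,-45,-1,0,0,0,0],[87,-45,-1,0,0,0,0],[87,-45,-1,0,0,0,0],[87,-45,-1,0,0,0,0],[87,-45,-1,0,0,0,0],[87,-41,-1,0,0,0,0],[87,0,0,0,0,0,0.1],[87,0,0,0,0,0,0.107],[87,0,0,0,0,0,0.1],[87,0,0,0,0,0,0]])

```text
time_s: 16.3
tool_pos: [0.5311, -0.2095, 0.252]
tool_rot: [-179.8, 0.0, 81.5]
force: [-0.4, -1.2, -0.2]
grip_width: 0.087
```

```bash
cat > g.py <<'E'
from h import *
import sys
q,p0=sys.argv[1],np.array([float(sys.argv[2]),float(sys.argv[3]),-.146])
k=env.get_calibration("wrist"); im=env.read_camera("wrist"); cv2.imwrite("pics/g_%s.png"%q,im[:,:,::-1])
for d in env.regions_of("wrist","radio_"+q)[:1]:
    p,c=fit(RAD,[d["region"]],[k],p0,.018); print(q,d["confidence"],np.round(d["rect"]),p.round(4),round(c,3))
    q=p[:2]-p0[:2]; c,s=np.cos(.146),-np.sin(.146); print("offset from nominal in old frame mm",(1000*np.array([c*q[0]+s*q[1],-s*q[0]+c*q[1]])).round(1))
go(p0[0],p0[1],.09,81.6)
E
python3 g.py green .5329 -.2097
```

```text
green 0.68 [305. 183. 344. 258.] [ 0.5328 -0.2123 -0.1293] 0.082
offset from nominal in old frame mm [ 0.3 -2.6]
t 16.4 pos [ 0.5315 -0.2094  0.2527] rot [-1.7986e+02  1.0000e-02  8.1720e+01] w 0.0871 F [-1.   0.1 -0.4]
shift mm [-1.000e-01  1.800e+00  1.627e+02] rows>= 4.0 turn rad [-0.0025  0.0001  0.0021]
```

>>> send_rows(plan=[[60,-2,1,20,0,0,0],[60,0,0.5,35,0,0,0],[60,0,0,35,0,0,0],[60,0,0,35,0,0,0],[60,0,0,25,0,0,0],[60,0,0,10,0,0,0],[60,0,0,2,0,0,0],[60,0,0,0,0,0,0]])

```text
time_s: 17.2
tool_pos: [0.534, -0.2121, 0.0929]
tool_rot: [179.9, 0.0, 81.6]
force: [-1.1, -0.1, 0.4]
grip_width: 0.0601
```

>>> send_rows(plan=[[25,0,0,0,0,0,0],[25,0,0,0,0,0,0],[25,0,0,0,0,0,0],[25,0,0,0,0,0,0],[25,0,0,0,0,0,0],[25,0,0,0,0,0,0],[25,0,0,0,0,0,0],[25,0,0,0,0,0,0]])

```text
time_s: 18.0
tool_pos: [0.5336, -0.2119, 0.0925]
tool_rot: [180.0, -0.0, 81.6]
force: [-0.9, 0.6, 2.8]
grip_width: 0.0325
```

>>> send_rows(plan=[[25,0,0,-5,0,0,0],[25,0,0,-15,0,0,0],[25,0,0,-30,0,0,0],[25,0,0,-35,0,0,0],[25,0,0,-35,0,0,0],[25,0,0,-30,0,0,0],[25,0,0,-10,0,0,0],[25,0,0,0,0,0,0]])

```text
time_s: 18.8
tool_pos: [0.5341, -0.2123, 0.2536]
tool_rot: [179.8, -0.0, 81.6]
force: [0.1, 0.8, -3.3]
grip_width: 0.0321
```

Run:
```python
from h import *
go(.4733,.2031,.25,99.2)
```

```text
t 18.8 pos [ 0.5341 -0.2123  0.2536] rot [ 1.7983e+02 -1.0000e-02  8.1580e+01] w 0.0321 F [ 0.1  0.8 -3.3]
shift mm [ 402.  -121.     3.3] rows>= 9.0 turn rad [ 3.000e-03  3.000e-04 -3.076e-01]
```

>>> send_rows(plan=[[25,25,-7.5,0,0,0,0],[25,43,-13,0,0,0,0],[25,43,-13,0,0,0,0],[25,43,-13,0,0,0,0],[25,43,-13,0,0,0,0],[25,43,-13,0,0,0,0],[25,43,-13,0,0,0,0],[25,43,-13,0,0,0,0],[25,43,-13,0,0,0,0],[25,33,-9.5,0,0,0,0],[25,0,0,0,0,0,-0.1],[25,0,0,0,0,0,-0.1]])

```text
time_s: 20.0
tool_pos: [0.4709, 0.2046, 0.2494]
tool_rot: [-179.8, 0.2, 93.5]
force: [0.9, 0.0, -3.2]
grip_width: 0.0318
```

>>> send_rows(plan=[[25,0,0,0,0,0,-0.107],[25,0,0,0,0,0,0],[25,0,0,0,0,0,0],[25,0,0,0,0,0,0]])

```text
time_s: 20.4
tool_pos: [0.4722, 0.2032, 0.2513]
tool_rot: [-179.9, 0.0, 99.1]
force: [-0.3, 0.2, -1.9]
grip_width: 0.0317
```

```bash
cat > c.py <<'E'
# carried radio: target x y for TCP; prints top-edge rows for offset estimate
from h import *
import sys
k=env.get_calibration("wrist"); o=env.get_obs(); R=Ro.from_euler("xyz",o["tool_rot"],degrees=True)
im=env.read_camera("wrist"); cv2.imwrite("pics/%s.png"%sys.argv[1],im[:,:,::-1])
b=float(sys.argv[4])
for a in(-.004,0,.004):
    P=R.apply(np.array([[a+.027,0,b-.105],[a+.027,0,b]]))+o["tool_pos"]; print(a,proj(k,P)[:,1].round(1))
cv2.imwrite("pics/%s_c.png"%sys.argv[1],cv2.resize(im[195:285,265:385,::-1],None,fx=6,fy=6,interpolation=cv2.INTER_NEAREST))
go(float(sys.argv[2]),float(sys.argv[3]),.15,99.2)
E
python3 c.py g1 .4733 .2031 .0745
```

```text
-0.004 [276.7 218.3]
0 [268. 213.]
0.004 [259.2 207.5]
t 20.45 pos [0.4723 0.2033 0.2516] rot [-1.7996e+02  2.0000e-02  9.9080e+01] w 0.0318 F [-0.7  0.1 -2.4]
shift mm [ -0.3   1.  101.6] rows>= 3.0 turn rad [-0.0008  0.0003 -0.0021]
```

View pics/g1_c.png

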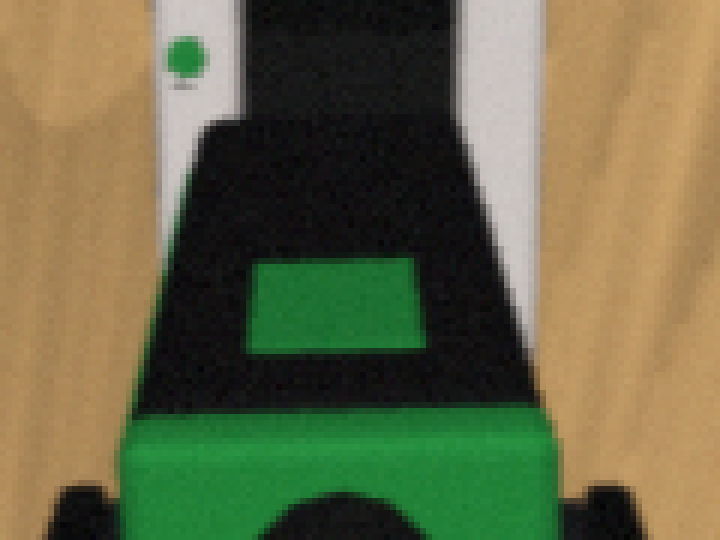

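Green is nearly centred, with its bottom about 1.7 mm to the left. I'll correct that and lower it.

>>> send_rows(plan=[[25,0.5,1.7,15,0,0,0],[25,0,0,30,0,0,0],[25,0,0,35,0,0,0],[25,0,0,30,0,0,0],[25,0,0,15,0,0,0],[25,0,0,8,0,0,0],[25,0,0,0,0,0,0],[25,0,0,0,0,0,0]])

```text
time_s: 21.25
tool_pos: [0.4747, 0.2044, 0.1197]
tool_rot: [179.9, -0.0, 99.2]
force: [-0.8, 0.1, -1.6]
grip_width: 0.0324
```

>>> send_rows(plan=[[25,0,0,8,0,0,0],[25,0,0,6,0,0,0],[25,0,0,4,0,0,0],[25,0,0,2,0,0,0],[25,0,0,1,0,0,0],[25,0,0,0,0,0,0],[25,0,0,0,0,0,0]])

```text
time_s: 21.95
tool_pos: [0.4743, 0.2044, 0.0984]
tool_rot: [180.0, -0.0, 99.2]
force: [-0.6, -0.2, -3.1]
grip_width: 0.032
```

>>> send_rows(plan=[[25,0,0,1,0,0,0],[25,0,0,1,0,0,0],[25,0,0,1,0,0,0],[25,0,0,0,0,0,0],[25,0,0,0,0,0,0]])

```text
time_s: 22.45
tool_pos: [0.4742, 0.2042, 0.0951]
tool_rot: [180.0, 0.0, 99.2]
force: [-0.1, -0.2, -2.1]
grip_width: 0.0319
```

>>> send_rows(plan=[[25,0,0,1,0,0,0],[25,0,0,1,0,0,0],[25,0,0,0,0,0,0],[25,0,0,0,0,0,0]])

```text
time_s: 22.85
tool_pos: [0.4741, 0.2042, 0.0931]
tool_rot: [-180.0, 0.0, 99.2]
force: [0.4, 0.1, -2.9]
grip_width: 0.0323
```

>>> send_rows(plan=[[25,0,0,1,0,0,0],[25,0,0,1,0,0,0],[25,0,0,0,0,0,0],[25,0,0,0,0,0,0]])

```text
time_s: 23.25
tool_pos: [0.4745, 0.2045, 0.0925]
tool_rot: [180.0, -0.0, 99.2]
force: [-3.6, -1.2, 6.9]
grip_width: 0.0322
```

Floor reached at 0.0925, matching the grip height. Release and lift.

>>> send_rows(plan=[[25,0,0,-1,0,0,0],[45,0,0,0,0,0,0],[70,0,0,0,0,0,0],[70,0,0,0,0,0,0],[70,0,0,0,0,0,0],[70,0,0,0,0,0,0],[70,0,0,0,0,0,0],[70,0,0,0,0,0,0]])

```text
time_s: 24.05
tool_pos: [0.4742, 0.2042, 0.0922]
tool_rot: [180.0, -0.0, 99.2]
force: [0.5, -0.5, 0.4]
grip_width: 0.069
```

>>> send_rows(plan=[[87,0,0,-10,0,0,0],[87,0,0,-30,0,0,0],[87,0,0,-40,0,0,0],[87,0,0,-40,0,0,0],[87,0,0,-30,0,0,0],[87,0,0,-10,0,0,0],[87,0,0,0,0,0,0]])

```text
time_s: 24.75
tool_pos: [0.475, 0.2046, 0.254]
tool_rot: [179.8, -0.1, 99.2]
force: [-0.2, -0.3, -0.4]
grip_width: 0.0868
```

```bash
cat > pl.py <<'E'
from h import *
import sys
q,y=sys.argv[1],float(sys.argv[2])
im=env.read_camera("wrist"); cv2.imwrite("pics/pl_%s.png"%q,im[:,:,::-1]); k=env.get_calibration("wrist")
for d in env.regions_of("wrist","radio_"+q)[:1]:
    p,c=fit(RAD,[d["region"]],[k],at(np.array([[0,y,0]]),[.467,.2416,.161])[0]*[1,1,0]+[0,0,.161],.018); v=p[:2]-[.467,.2416]; a,s=np.cos(.161),np.sin(.161)
    print(q,d["confidence"],p.round(4),round(c,3),"in charger mm",1000*(a*v[0]+s*v[1]),1000*(-s*v[0]+a*v[1]))
go(float(sys.argv[3]),float(sys.argv[4]),.255,81.6)
E
python3 pl.py green -.039 .5215 -.2877
```

```text
green 0.95 [0.4718 0.2041 0.1703] 0.092 in charger mm -1.2398123721635983 -37.74705443854726
t 24.85 pos [0.4735 0.204  0.251 ] rot [-1.7991e+02  4.0000e-02  9.9180e+01] w 0.0871 F [0.7 1.1 0.2]
shift mm [-493.   -31.    -3.7] rows>= 11.0 turn rad [-0.0015  0.0009  0.3068]
```

>>> send_rows(plan=[[87,-33,-1,0,0,0,0],[87,-46,-3,-0.5,0,0,0],[87,-46,-3,-0.5,0,0,0],[87,-46,-3,-0.5,0,0,0],[87,-46,-3,-0.5,0,0,0],[87,-46,-3,-0.5,0,0,0],[87,-46,-3,-0.5,0,0,0],[87,-46,-3,-0.5,0,0,0],[87,-46,-3,-0.2,0,0,0],[87,-46,-3,0,0,0,0],[87,-46,-3,0,0,0,0],[87,0,0,0,0,0,0.1]])

```text
time_s: 26.05
tool_pos: [0.5183, -0.2955, 0.2535]
tool_rot: [-179.7, 0.3, 92.7]
force: [0.0, -0.2, 0.7]
grip_width: 0.0868
```

>>> send_rows(plan=[[87,0,0,0,0,0,0.1],[87,0,0,0,0,0,0.107],[87,0,0,0,0,0,0],[87,0,0,0,0,0,0]])

```text
time_s: 26.45
tool_pos: [0.5215, -0.287, 0.2544]
tool_rot: [-179.9, -0.0, 81.7]
force: [-0.3, 0.6, -1.4]
grip_width: 0.0866
```

```bash
python3 g.py blue .5215 -.2869
```

```text
t 26.55 pos [ 0.5219 -0.2871  0.2551] rot [-1.7994e+02 -1.0000e-02  8.1690e+01] w 0.0871 F [-1.   0.4  0.1]
shift mm [ 1.000e-01 -2.000e-01  1.651e+02] rows>= 4.0 turn rad [-0.0011 -0.0002  0.0016]
```

```bash
python3 g.py blue .5215 -.2869
python3 - <<'E'
from h import *
print([(round(d["confidence"],2),np.round(d["rect"]).tolist()) for d in env.regions_of("wrist","radio_blue")])
im=cv2.imread("pics/g_blue.png"); h=cv2.cvtColor(im,cv2.COLOR_BGR2HSV)
m=cv2.inRange(h,(105,150,60),(125,255,255)); m[:, :280]=0; m[:,370:]=0
r=np.where(m.any(1))[0]; c=np.where(m.any(0))[0]; print("blue px rows",r.min(),r.max(),"cols",c.min(),c.max())
m=cv2.morphologyEx(m,cv2.MORPH_OPEN,np.ones((3,3)));print(cv2.boundingRect(m))
k=env.get_calibration("wrist"); q=at(np.array([[a,b,.105] for a in(-.016,.016) for b in(-.027,.027)]),[.5215,-.2869,-.146],.018); print(proj(k,q).round(1).tolist())
E
```

```text
blue 0.84 [302. 187. 340. 254.] [ 0.5214 -0.2886 -0.1306] 0.077
offset from nominal in old frame mm [ 0.2 -1.7]
t 26.65 pos [ 0.522  -0.2872  0.2556] rot [-1.7998e+02 -1.0000e-02  8.1650e+01] w 0.0869 F [ 0.2 -0.7  0.3]
shift mm [  0.2  -0.5 165.6] rows>= 4.0 turn rad [-0.0003 -0.0002  0.0009]
[(0.84, [302.0, 187.0, 340.0, 254.0])]
blue px rows 192 256 cols 303 339
(304, 192, 36, 65)
[[304.3, 255.0], [303.5, 198.1], [338.4, 255.0], [339.3, 198.1]]
```

>>> send_rows(plan=[[60,-1,-0.5,20,0,0,0],[60,0,0,35,0,0,0],[60,0,0,35,0,0,0],[60,0,0,35,0,0,0],[60,0,0,25,0,0,0],[60,0,0,10,0,0,0],[60,0,0,3,0,0,0],[60,0,0,0,0,0,0]])

```text
time_s: 27.5
tool_pos: [0.522, -0.2887, 0.0937]
tool_rot: [179.9, 0.0, 81.6]
force: [0.6, -0.6, -0.5]
grip_width: 0.06
```

>>> send_rows(plan=[[25,0,0,0,0,0,0],[25,0,0,0,0,0,0],[25,0,0,0,0,0,0],[25,0,0,0,0,0,0],[25,0,0,0,0,0,0],[25,0,0,0,0,0,0],[25,0,0,0,0,0,0],[25,0,0,0,0,0,0]])

```text
time_s: 28.3
tool_pos: [0.5217, -0.2884, 0.0932]
tool_rot: [180.0, -0.0, 81.6]
force: [-0.6, 1.3, 3.5]
grip_width: 0.032
```

>>> send_rows(plan=[[25,0,0,-5,0,0,0],[25,0,0,-15,0,0,0],[25,0,0,-30,0,0,0],[25,0,0,-35,0,0,0],[25,0,0,-35,0,0,0],[25,0,0,-30,0,0,0],[25,0,0,-10,0,0,0],[25,0,0,0,0,0,0]])

```text
time_s: 29.1
tool_pos: [0.5221, -0.2889, 0.2544]
tool_rot: [179.8, 0.0, 81.6]
force: [0.7, -0.0, -2.3]
grip_width: 0.0321
```

Run:
```python
from h import *
go(.4607,.2801,.252,99.2)
```

```text
t 29.1 pos [ 0.5221 -0.2889  0.2544] rot [1.7983e+02 2.0000e-02 8.1570e+01] w 0.0321 F [ 0.7 -0.  -2.3]
shift mm [ 553.8 -144.1    1.8] rows>= 12.0 turn rad [ 0.0029  0.0008 -0.3076]
```

>>> send_rows(plan=[[25,25,-6.5,0,0,0,0],[25,43,-11.2,0,0,0,0],[25,46,-12,0,0,0,0],[25,46,-12,0,0,0,0],[25,46,-12,0,0,0,0],[25,46,-12,0,0,0,0],[25,46,-12,0,0,0,0],[25,46,-12,0,0,0,0],[25,46,-12,0,0,0,0],[25,46,-12,0,0,0,0],[25,46,-12,0,0,0,0],[25,43,-11,0,0,0,0]])

```text
time_s: 30.3
tool_pos: [0.4613, 0.2528, 0.2506]
tool_rot: [-179.8, 0.1, 81.6]
force: [0.9, 0.4, -1.5]
grip_width: 0.0319
```

>>> send_rows(plan=[[25,28.5,-7.5,0,0,0,0],[25,0,0,0,0,0,-0.1],[25,0,0,0,0,0,-0.1],[25,0,0,0,0,0,-0.107],[25,0,0,0,0,0,0],[25,0,0,0,0,0,0],[25,0,0,0,0,0,0]])

```text
time_s: 31.0
tool_pos: [0.4596, 0.2801, 0.2521]
tool_rot: [-179.9, 0.0, 99.1]
force: [-0.0, 0.3, -0.7]
grip_width: 0.032
```

```bash
python3 c.py b1 .4607 .2801 .0752
```

```text
-0.004 [276.  218.1]
0 [267.4 212.7]
0.004 [258.6 207.3]
t 31.05 pos [0.4597 0.2801 0.2523] rot [-1.7996e+02  3.0000e-02  9.9080e+01] w 0.0321 F [ 0.4 -0.7 -1.4]
shift mm [-1.000e-01  1.100e+00  1.023e+02] rows>= 3.0 turn rad [-0.0007  0.0004 -0.002 ]
```

View pics/b1_c.png

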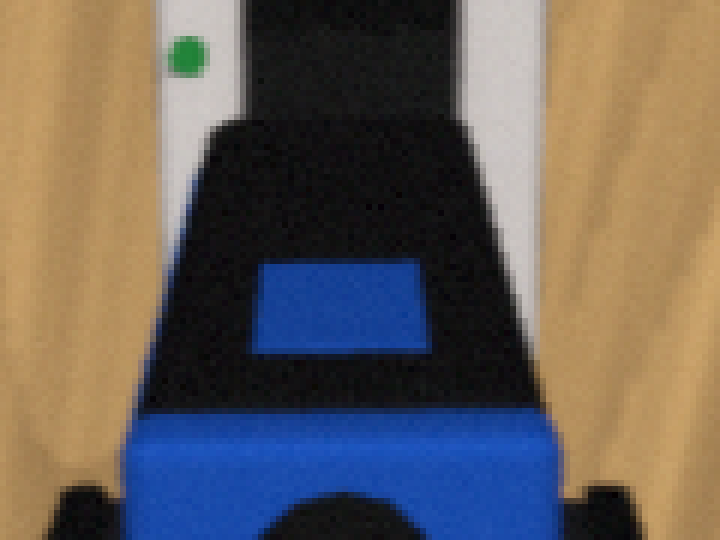

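Blue looks the same as green, about 1 mm off. Lower it.

>>> send_rows(plan=[[25,0.8,1.5,15,0,0,0],[25,0,0,30,0,0,0],[25,0,0,35,0,0,0],[25,0,0,30,0,0,0],[25,0,0,15,0,0,0],[25,0,0,8,0,0,0],[25,0,0,0,0,0,0],[25,0,0,0,0,0,0]])

```text
time_s: 31.85
tool_pos: [0.4622, 0.2819, 0.1211]
tool_rot: [179.9, -0.1, 99.2]
force: [0.3, -0.0, -1.6]
grip_width: 0.032
```

>>> send_rows(plan=[[25,0,0,8,0,0,0],[25,0,0,6,0,0,0],[25,0,0,4,0,0,0],[25,0,0,2,0,0,0],[25,0,0,1,0,0,0],[25,0,0,1,0,0,0],[25,0,0,0,0,0,0],[25,0,0,0,0,0,0]])

```text
time_s: 32.65
tool_pos: [0.4614, 0.2814, 0.098]
tool_rot: [180.0, -0.0, 99.2]
force: [0.1, -0.1, -1.2]
grip_width: 0.0318
```

>>> send_rows(plan=[[25,0,0,1,0,0,0],[25,0,0,1,0,0,0],[25,0,0,1,0,0,0],[25,0,0,0,0,0,0],[25,0,0,0,0,0,0]])

```text
time_s: 33.15
tool_pos: [0.4613, 0.2814, 0.0948]
tool_rot: [180.0, 0.0, 99.2]
force: [0.1, 0.0, -2.0]
grip_width: 0.0317
```

>>> send_rows(plan=[[25,0,0,1,0,0,0],[25,0,0,1,0,0,0],[25,0,0,0,0,0,0],[25,0,0,0,0,0,0]])

```text
time_s: 33.55
tool_pos: [0.4614, 0.2815, 0.0932]
tool_rot: [180.0, -0.0, 99.2]
force: [-0.6, 0.1, 1.4]
grip_width: 0.0317
```

Floor contact at 0.0932, as predicted. Release.

>>> send_rows(plan=[[25,0,0,0,0,0,0],[45,0,0,0,0,0,0],[70,0,0,0,0,0,0],[70,0,0,0,0,0,0],[70,0,0,0,0,0,0],[70,0,0,0,0,0,0],[70,0,0,0,0,0,0],[70,0,0,0,0,0,0]])

```text
time_s: 34.35
tool_pos: [0.4613, 0.2814, 0.0929]
tool_rot: [180.0, -0.0, 99.2]
force: [-0.1, -0.2, -0.7]
grip_width: 0.0689
```

>>> send_rows(plan=[[87,0,0,-10,0,0,0],[87,0,0,-30,0,0,0],[87,0,0,-40,0,0,0],[87,0,0,-40,0,0,0],[87,0,0,-30,0,0,0],[87,0,0,-10,0,0,0],[87,0,0,0,0,0,0]])

```text
time_s: 35.05
tool_pos: [0.462, 0.2818, 0.2547]
tool_rot: [179.8, -0.1, 99.2]
force: [0.3, 0.0, -1.6]
grip_width: 0.0872
```

```bash
python3 pl.py blue .039 .5102 -.3641
```

```text
blue 0.96 [0.4598 0.2823 0.1739] 0.049 in charger mm -0.5989236875216085 41.28586222870224
t 35.15 pos [0.4606 0.281  0.2516] rot [-1.7991e+02  5.0000e-02  9.9170e+01] w 0.087 F [-0.5 -0.2  0.1]
shift mm [-644.8  -53.9   -2.7] rows>= 14.0 turn rad [-0.0014  0.0011  0.3067]
```

>>> send_rows(plan=[[87,-30,-2.5,0,0,0,0],[87,-46,-3.8,-0.3,0,0,0],[87,-46,-3.8,-0.3,0,0,0],[87,-46,-3.8,-0.3,0,0,0],[87,-46,-3.8,-0.3,0,0,0],[87,-46,-3.8,-0.3,0,0,0],[87,-46,-3.8,-0.3,0,0,0],[87,-46,-3.8,-0.3,0,0,0],[87,-46,-3.8,-0.3,0,0,0],[87,-46,-3.8,-0.3,0,0,0],[87,-46,-3.8,0,0,0,0],[87,-46,-3.8,0,0,0,0]])

```text
time_s: 36.35
tool_pos: [0.502, -0.256, 0.2539]
tool_rot: [-179.9, -0.1, 99.2]
force: [0.1, -0.2, -0.2]
grip_width: 0.087
```

>>> send_rows(plan=[[87,-46,-3.8,0,0,0,0],[87,-40,-3.4,0,0,0,0],[87,-23,-2.3,0,0,0,0],[87,0,0,0,0,0,0.1],[87,0,0,0,0,0,0.107],[87,0,0,0,0,0,0.1],[87,0,0,0,0,0,0],[87,0,0,0,0,0,0]])

```text
time_s: 37.15
tool_pos: [0.5104, -0.3635, 0.2541]
tool_rot: [-179.9, -0.0, 81.7]
force: [-0.5, 0.1, 1.1]
grip_width: 0.0867
```

```bash
python3 g.py red .5102 -.3641
```

```text
red 0.81 [303. 181. 341. 255.] [ 0.5084 -0.3623 -0.1605] 0.061
offset from nominal in old frame mm [-2.   1.5]
t 37.25 pos [ 0.5107 -0.3637  0.2548] rot [-1.7994e+02 -2.0000e-02  8.1680e+01] w 0.0873 F [ 0.2 -0.1  0.4]
shift mm [ -0.6  -0.2 164.8] rows>= 4.0 turn rad [-0.001  -0.0004  0.0013]
```

>>> send_rows(plan=[[60,1,-1.5,20,0,0,0],[60,0,0,35,0,0,0],[60,0,0,35,0,0,0],[60,0,0,35,0,0,0],[60,0,0,25,0,0,0],[60,0,0,10,0,0,0],[60,0,0,3,0,0,0],[60,0,0,0,0,0,0]])

```text
time_s: 38.05
tool_pos: [0.51, -0.3632, 0.0933]
tool_rot: [179.9, 0.0, 81.6]
force: [-0.2, 0.1, 0.2]
grip_width: 0.06
```

>>> send_rows(plan=[[25,0,0,0,0,0,0],[25,0,0,0,0,0,0],[25,0,0,0,0,0,0],[25,0,0,0,0,0,0],[25,0,0,0,0,0,0],[25,0,0,0,0,0,0],[25,0,0,0,0,0,0],[25,0,0,0,0,0,0]])

```text
time_s: 38.85
tool_pos: [0.5098, -0.3628, 0.0929]
tool_rot: [180.0, -0.0, 81.6]
force: [-0.2, 0.4, 3.3]
grip_width: 0.0315
```

>>> send_rows(plan=[[25,0,0,-5,0,0,0],[25,0,0,-15,0,0,0],[25,0,0,-30,0,0,0],[25,0,0,-35,0,0,0],[25,0,0,-35,0,0,0],[25,0,0,-30,0,0,0],[25,0,0,-10,0,0,0],[25,0,0,0,0,0,0]])

```text
time_s: 39.65
tool_pos: [0.51, -0.3634, 0.2541]
tool_rot: [179.8, 0.0, 81.6]
force: [0.3, -0.6, -2.3]
grip_width: 0.0315
```

Run:
```python
from h import *
go(.4483,.3571,.252,99.2)
```

```text
t 39.65 pos [ 0.51   -0.3634  0.2541] rot [1.7984e+02 5.0000e-02 8.1570e+01] w 0.0315 F [ 0.3 -0.6 -2.3]
shift mm [ 703.7 -166.7    1.1] rows>= 16.0 turn rad [ 0.0026  0.0012 -0.3077]
```

>>> send_rows(plan=[[25,25,-6,0,0,0,0],[25,46,-10.9,0,0,0,0],[25,46,-10.9,0,0,0,0],[25,46,-10.9,0,0,0,0],[25,46,-10.9,0,0,0,0],[25,46,-10.9,0,0,0,0],[25,46,-10.9,0,0,0,0],[25,46,-10.9,0,0,0,0],[25,46,-10.9,0,0,0,0],[25,46,-10.9,0,0,0,0],[25,46,-10.9,0,0,0,0],[25,46,-10.9,0,0,0,0]])

```text
time_s: 40.85
tool_pos: [0.4612, 0.1826, 0.2507]
tool_rot: [-179.9, 0.1, 81.6]
force: [0.6, -0.2, -1.6]
grip_width: 0.0322
```

>>> send_rows(plan=[[25,46,-10.9,0,0,0,0],[25,46,-10.9,0,0,0,0],[25,46,-10.9,0,0,0,0],[25,34.7,-8.1,0,0,0,0],[25,0,0,0,0,0,-0.1],[25,0,0,0,0,0,-0.1],[25,0,0,0,0,0,-0.107],[25,0,0,0,0,0,0],[25,0,0,0,0,0,0],[25,0,0,0,0,0,0]])

```text
time_s: 41.85
tool_pos: [0.4474, 0.3575, 0.2518]
tool_rot: [-179.9, 0.0, 99.1]
force: [0.1, -1.4, -1.5]
grip_width: 0.0317
```

```bash
python3 c.py r1 .4483 .3571 .0749
```

```text
-0.004 [276.3 218.2]
0 [267.7 212.9]
0.004 [258.9 207.4]
t 41.9 pos [0.4475 0.3575 0.2521] rot [-1.7997e+02  2.0000e-02  9.9080e+01] w 0.0319 F [-0.1 -0.6 -1.8]
shift mm [ -0.5   0.7 102.1] rows>= 3.0 turn rad [-0.0006  0.0004 -0.002 ]
```

View pics/r1_c.png

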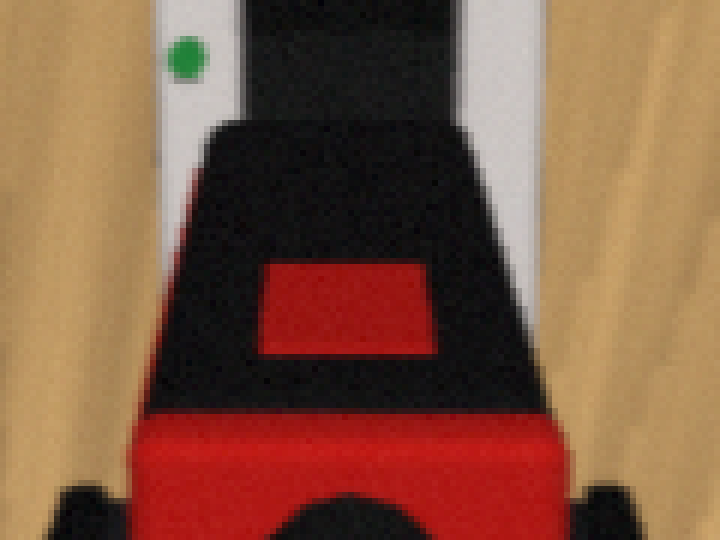

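Red is in the same state, about 1 mm off, with the target pocket right below it. Lower it.

>>> send_rows(plan=[[25,0.4,1.2,15,0,0,0],[25,0,0,30,0,0,0],[25,0,0,35,0,0,0],[25,0,0,30,0,0,0],[25,0,0,15,0,0,0],[25,0,0,8,0,0,0],[25,0,0,0,0,0,0],[25,0,0,0,0,0,0]])

```text
time_s: 42.7
tool_pos: [0.4497, 0.359, 0.1208]
tool_rot: [179.9, -0.1, 99.2]
force: [0.0, -0.6, -1.6]
grip_width: 0.0319
```

>>> send_rows(plan=[[25,0,0,8,0,0,0],[25,0,0,6,0,0,0],[25,0,0,4,0,0,0],[25,0,0,2,0,0,0],[25,0,0,1,0,0,0],[25,0,0,1,0,0,0],[25,0,0,0,0,0,0],[25,0,0,0,0,0,0]])

```text
time_s: 43.5
tool_pos: [0.449, 0.3584, 0.0977]
tool_rot: [180.0, -0.0, 99.2]
force: [-0.5, 0.1, -1.8]
grip_width: 0.032
```

>>> send_rows(plan=[[25,0,0,1,0,0,0],[25,0,0,1,0,0,0],[25,0,0,1,0,0,0],[25,0,0,0,0,0,0],[25,0,0,0,0,0,0]])

```text
time_s: 44.0
tool_pos: [0.4489, 0.3583, 0.0945]
tool_rot: [180.0, 0.0, 99.2]
force: [0.0, 0.0, -2.0]
grip_width: 0.0318
```

>>> send_rows(plan=[[25,0,0,1,0,0,0],[25,0,0,1,0,0,0],[25,0,0,0,0,0,0],[25,0,0,0,0,0,0]])

```text
time_s: 44.4
tool_pos: [0.449, 0.3584, 0.0928]
tool_rot: [180.0, -0.0, 99.2]
force: [-0.7, -0.1, 1.8]
grip_width: 0.0323
```

Floor contact. Release and lift.

>>> send_rows(plan=[[25,0,0,0,0,0,0],[45,0,0,0,0,0,0],[70,0,0,0,0,0,0],[70,0,0,0,0,0,0],[70,0,0,0,0,0,0],[70,0,0,0,0,0,0],[70,0,0,0,0,0,0],[70,0,0,0,0,0,0]])

```text
time_s: 45.2
tool_pos: [0.4489, 0.3584, 0.0926]
tool_rot: [180.0, -0.0, 99.2]
force: [0.1, -0.6, 0.1]
grip_width: 0.0691
```

>>> send_rows(plan=[[87,0,0,-10,0,0,0],[87,0,0,-30,0,0,0],[87,0,0,-40,0,0,0],[87,0,0,-40,0,0,0],[87,0,0,-40,0,0,0],[87,0,0,-40,0,0,0],[87,0,0,0,0,0,0],[87,0,0,0,0,0,0]])

```text
time_s: 46.0
tool_pos: [0.4494, 0.3585, 0.2942]
tool_rot: [179.9, -0.1, 99.2]
force: [0.1, -0.1, -0.0]
grip_width: 0.087
```

```bash
python3 pl.py red .117 .4483 .3571
python3 - <<'E'
from h import *
im=env.read_camera("scene"); cv2.imwrite("pics/fin.png",im[:,:,::-1])
E
```

```text
red 0.85 [0.4463 0.3565 0.1673] 0.085 in charger mm -1.9772212692829236 116.72809276848417
t 46.1 pos [0.4483 0.358  0.2917] rot [-1.7993e+02  5.0000e-02  9.9170e+01] w 0.0871 F [-0.1 -1.  -1.1]
shift mm [-0.8 -0.1 36.7] rows>= 1.0 turn rad [-0.0012  0.001   0.3067]
```

View pics/fin.png

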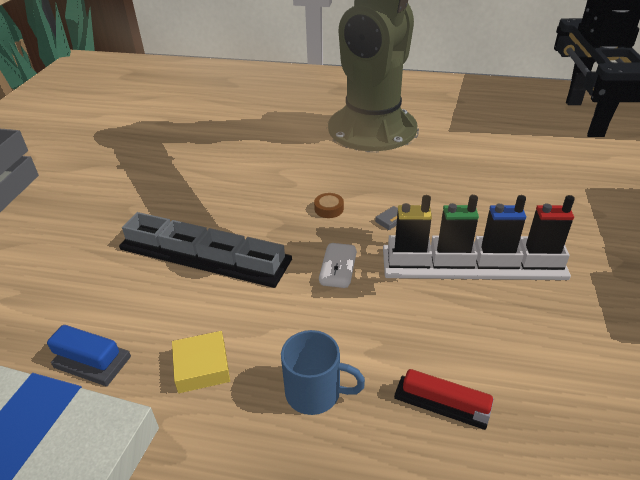

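All four radios stand upright in the white pockets (yellow to red at px 413, 459, 505, 550). The cradles are empty and the gripper is clear.

```bash
python3 -c "
from cell import env
print(env.sign_off())"
```

```text
the job is handed in; nothing more can be done
None
```

I moved all four radios into the white charger in reverse order and handed the job in at about 46 s of the 128 s limit. From the robot's left, the white row now reads red, blue, green, yellow; the old row was yellow, green, blue, red.

I lowered each radio until the wrist force showed it had reached the pocket floor, then let go.

| Radio | Measured x, y in the white charger (mm) | Pocket centre y (mm) |
|---|---|---|
| Yellow | -0.9, -115.1 | -117 |
| Green | -1.2, -37.7 | -39 |
| Blue | -0.6, +41.3 | +39 |
| Red | -2.0, +116.7 | +117 |

These camera fits were made just after each release. All are within about 2.5 mm of the pocket centre, against the 9 mm allowed. The last scene picture shows all four upright, the old cradles empty and the gripper clear.

**Checks that failed or disagreed:**
- **Yellow grip:** I started lifting yellow while the fingers were still closing, so it was gripped a few mm lower than planned. It did not matter, because the force reading set its final height.
- **Yellow floor contact:** the press peaked at about 17 N when yellow reached the floor, well below the 120 N limit.
- **Yellow position:** my reading of it in the gripper and the later camera fit differed by about 1.5 mm.
- **Detection:** the network missed the blue radio once and found it on the retry.

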